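# Run the seam tool along a mould joint and press it into its spring clip

## Task

Take the seam tool (a wooden handle with a thin steel point) from its wooden rest and run its point lightly through the groove between the two halves of the plaster mould, from the left end to the right end as seen from the robot, in one slow pass of about 3 cm a second, with the point below the rim of the groove. Then lay the handle, centred, in the mouth of the two-armed spring clip, let go of it there, and press it down past the sprung jaw until it sits fully home and level with the jaw closed over it. Do not drop the tool on the table and leave the other things where they are.

Things in the scene. Friction and masses are not known exactly. Their poses are not given: they have to be found in the camera images.
- tool: the seam tool, 185 mm long, 70 g: a round wooden handle 20 mm in diameter and 120 mm long, then a brass ferrule and a steel point 5 mm thick. Origin at the middle of the handle, on its axis; x runs along the tool to the point (handle from x = -60 to 60 mm, thin point from 76 to 125 mm). At the start it lies level in the rest, axis 45 mm above the table, point towards the robot's left
- tip (a point): the very end of the tool's steel point, on its axis, 125 mm from the tool's origin
- rest: wooden rest, fixed, origin under its centre on the table: base 70 x 110 x 10 mm, two V stands at y = +-41 mm, each 12 mm thick along y, up to 50 mm high and about 45 mm wide; the tool's axis lies along the rest's y. Between the stands it is open for the fingers
- mould: two-part plaster mould, fixed: block 110 (x) x 150 (y) x 90 mm high, origin under its centre on the table. On its top, along its y, the seam is an open groove 12 mm wide and 10 mm deep from end to end, in the middle (x = 0); y points to the robot's left at yaw 0 (yaw stays within 25 degrees)
- seam_left (a point): point on the seam's centre line at the height of the groove's rim (90 mm), 20 mm inside the left end of the mould (mould y = +55 mm); the stroke begins here
- seam_right (a point): the same, 20 mm inside the right end (mould y = -55 mm); the stroke ends here
- clip: spring fork clip, fixed, origin under its centre on the table: plywood base 100 (x) x 130 (y) x 12 mm; two like forks at y = +-42 mm, each 14 mm thick along y, 70 mm open between them for the fingers. Each has a fixed steel wall, face at x = +11 mm, 94 mm high, flared outwards above 80 mm, and facing it an arm of the hinged jaw. The handle lies along the clip's y, either way round
- clip_mouth (a point): middle of the handle's axis when it is laid in the mouth and let go: 75 mm above the table, clip x = +1 mm, y = 0
- clip_seat (a point): middle of the handle's axis when it sits fully home: 50 mm above the table (top of the handle at 60 mm), clip x = y = 0
- jaw (a joint): angle of the aluminium jaw: both arms are one part, hinged low on the clip's -x side (x = -14, z = 20 mm), 90 mm high with sloped tops and a nose at 62 mm. 0 closed, grows up to 0.45 as the arms are pushed away from the fixed walls; a spring closes it. The handle pushed down in the middle (about 8 to 16 N) opens it by 0.1 to 0.15 and it snaps back to about 0 when the handle is home
- mug_a: off-white mug, 72 mm across, 85 mm high, with a handle; stands beyond the tool rest. Loose, to be left alone; origin under its centre
- jar: small closed jar, 60 mm across, 85 mm high; stands beyond the clip. Loose, to be left alone; origin under its centre
- vase: unglazed vase, 90 mm across, 110 mm high; stands beyond the mould. Loose, to be left alone; origin under its centre
- bowl: off-white bowl, 110 mm across, 50 mm high; at the front left of the table. Loose, to be left alone; origin under its centre
- brush: brush, 190 mm long, lying on the table at the front left of the table. Loose, to be left alone; origin on it
- mug_b: greyish mug, 72 mm across, 85 mm high; stands before the clip, on the robot's side. Loose, to be left alone; origin under its centre
- block: plaster block 80 x 110 x 60 mm, on the left of the table. Loose, to be left alone; origin under its centre
There are look-alikes about, which are no part of the job. Of the things that look like the tool, the larger one is meant. What is shaped like the mould but turquoise is not meant.

How it is judged:
By the outcome, as a careful person would: the job done as asked, in the order asked, and still so for the second after the job is handed in, with the robot touching nothing.
It also fails if it takes over 59 s, if anything falls off the work surface, if the arm or the gripper's body presses on something with over 40 N, if the wrist force passes 120 N, or if a joint passes its speed limit or range.

## Robot

A 7-joint arm with a two-finger parallel gripper is mounted at the origin on the work surface. World frame = base frame: x ahead of the robot, y to its left, z up, the work surface at z = 0. Lengths are in m, angles in rad, forces in N, time in s.
With the tool pointing down it reaches from about 0.4 to 0.9 m from the base axis. Payload 5.5 kg.
Tool frame: the origin (TCP) lies midway between the tips of the shut fingers; the grasp point (between the pads) lies 19 mm behind it; z points along the fingers, y is the line along which they close (so a half turn about z gives the same grasp; the last joint's range is limited). The gripper opens to 85 mm and grips with 20 to 120 N. Pads are 22 mm wide; open, the fingers measure 114 mm over their backs; the gripper's body (76 mm by 85 mm) begins 54 mm behind the grasp point. The pads swing forward as they close: fully open they stand 13 mm farther back than shut.
Start: joints at [-0.851, 0.501, -0.427, 1.55, 0.221, 1.138, -0.21], TCP at [0.287, 0.583, 0.231] pointing down, gripper open.
Joint ranges: [-2.88, 2.88], [-0.31, 2.03], [-1.54, 1.56], [0.2, 2.42], [-1.41, 4.55], [0.19, 2.02], [-2.57, 2.57]. Speed limits (rad/s): [2.57, 2.57, 3.14, 3.14, 3.14, 3.14, 3.14].

## Interface

Orientations are given as a 3x3 rotation matrix whose columns are the frame's x, y, z axes.
In Python, from station import env gives the robot as it stands. The module is installed in compiled form; this text tells all that it offers.
- The arm moves only by the shell command python3 -m creep 'ROWS' [FORCE]. ROWS is JSON, a list of rows, each a list of 5 numbers: the closure, from 0 (fully open) to 1 (shut), then the shift along the tool's x, y, z in m, then the turn about the tool's z in rad. In form: [[hand, dx, dy, dz, spin], ...]. A call has exactly 5 rows; each row is the pose to reach, as a shift and turn from the pose commanded when the call began, along the tool's axes at that moment; what a row does not reach only later rows make up. A row lasts 1/12 s, in which the tool goes at most 41.7 mm and 7.16 degrees, less where a joint would pass 70% of its speed; a pose out of reach is approached as far as the arm can. A call with a gripper value outside its range is refused whole. The fingers move at their own pace and stop on an object; FORCE is the grip in N (left out, the last holds). Time passes only in rows, so rows that repeat a pose let the fingers close, or fill a call up. It gives the time, the measured TCP pose, the force, the opening and the grip force at its end, in the units of the state.
- env.read_state(): the state, without advancing time (a new reading comes with each control period).
- env.read_camera(name): name is "scene" or "side" or "wrist"; returns a dict with "pixels" (420x560x3 uint8, blue, green, red), "camera_matrix" (3x3 intrinsics, pixels), "R" (3x3) and "t" (3): a world point X has camera coordinates R X + t. Camera axes: x right, y down, z forward; pixel columns grow to the right and rows downward; lengths in m; the calibration is good to about 2 mm. The wrist camera is an equidistant fisheye: a pixel r from the principal point sees the ray r / f radians off the axis. A picture is of the moment at which its call begins. There is no depth.
- env.hand_in(): hands the job in; it is judged then, once.
The state is a dict: "t": time; "q": joint angles; "joint_velocities": joint speeds; "joint_efforts": joint torques, N m; "tcp_pos": TCP position; "eef_rot": TCP orientation; "wrist_force": force on the tool from outside, world axes, zero at the start; "torque": the same for the moment, N m; "width": finger opening in m; "grip_force": force on a finger pad.
Only numpy, scipy, OpenCV 4.12 (cv2) and the standard library are available. Lean on these libraries where they do the work, as an engineer would, in place of code of your own. Each camera call takes 0.05 s, during which the arm holds its last target. There are 200 camera calls.

## Working session

There is one attempt and no reset: what is moved stays moved. The work goes in short steps, Python scripts to look and compute and a shell command to move; the robot and the scene stay as the last step left them, time stands still between calls to the robot, and variables do not carry over. Pictures are saved under pics/ and viewed, at most 10 in all, crops included, and the job is handed in when it is done.

```bash
mkdir -p pics
python3 - <<'E'
from station import env
import cv2,numpy as np
np.set_printoptions(precision=4,suppress=True)
s=env.read_state();print(s['t'],s['tcp_pos'],s['eef_rot'],s['width'])
for n in("scene","side","wrist"):
    c=env.read_camera(n);cv2.imwrite(f'pics/{n}0.png',c['pixels']);np.savez(f'{n}0.npz',**c)
    print(n,c['camera_matrix'],c['R'],c['t'],-c['R'].T@c['t'])
E
```

```text
0.0 [0.2864 0.5827 0.2303] [[-0.8975  0.441  -0.0009]
 [ 0.441   0.8975 -0.0017]
 [ 0.     -0.0019 -1.    ]] 0.08572867625867962
scene [[543.6928   0.     283.064 ]
 [  0.     543.6928 206.2667]
 [  0.       0.       1.    ]] [[ 0.22    0.9754  0.0156]
 [ 0.5925 -0.1209 -0.7964]
 [-0.7749  0.1845 -0.6045]] [-0.2154 -0.2203  1.9395] [ 1.6809 -0.1743  1.0004]
side [[504.7296   0.     289.0485]
 [  0.     504.7296 218.3301]
 [  0.       0.       1.    ]] [[ 0.9805 -0.1965 -0.0038]
 [-0.1538 -0.7555 -0.6369]
 [ 0.1223  0.625  -0.771 ]] [-0.4683  0.2023  1.2603] [ 0.3362 -0.7269  1.0987]
wrist [[325.1923   0.     277.462 ]
 [  0.     325.1923 206.7711]
 [  0.       0.       1.    ]] [[ 0.4402  0.8979 -0.0025]
 [ 0.8507 -0.4162  0.321 ]
 [ 0.2872 -0.1434 -0.9471]] [-0.6481 -0.0421  0.3808] [0.2117 0.619  0.3725]
```

View pics/scene0.png

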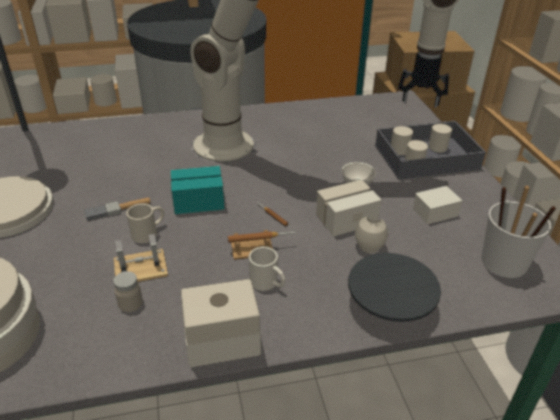

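View pics/side0.png

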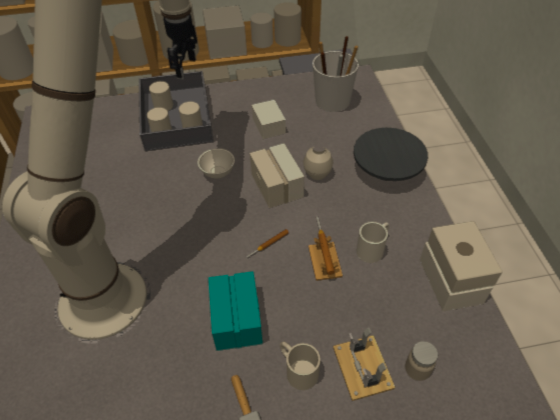

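The scene view shows the tool at about (230-295,237), the mould at (347,207) and the clip at (140,262). In the side view they are at (325,250), (277,175) and (363,363). Next I'll enlarge crops of these for point picking.

Run:
```python
import cv2,numpy as np
A={'scene':[(222,222,80,40),(310,170,80,70),(105,230,70,60)],'side':[(290,210,80,75),(240,135,80,75),(325,320,75,80)]}
rows=[]
for n in A:
    im=cv2.imread(f'pics/{n}0.png');r=[]
    for x,y,w,h in A[n]:
        k=min(264/w,296/h);k=int(k*10)/10
        c=cv2.resize(im[y:y+h,x:x+w],None,fx=k,fy=k,interpolation=cv2.INTER_CUBIC)
        for u in range(-(-x//10)*10,x+w,10):
            p=int((u+.5-x)*k);cv2.line(c,(p,0),(p,4),(0,255,0));cv2.putText(c,str(u),(p-8,14),0,.3,(0,255,0))
        for v in range(-(-y//10)*10,y+h,10):
            p=int((v+.5-y)*k);cv2.line(c,(0,p),(4,p),(0,255,0));cv2.putText(c,str(v),(5,p+3),0,.3,(0,255,0))
        o=np.zeros((300,266,3),np.uint8);o[:c.shape[0],:c.shape[1]]=c;r.append(o)
    rows.append(np.hstack(r))
cv2.imwrite('pics/crops.png',np.vstack(rows))
```

```text
(no output)
```

View pics/crops.png

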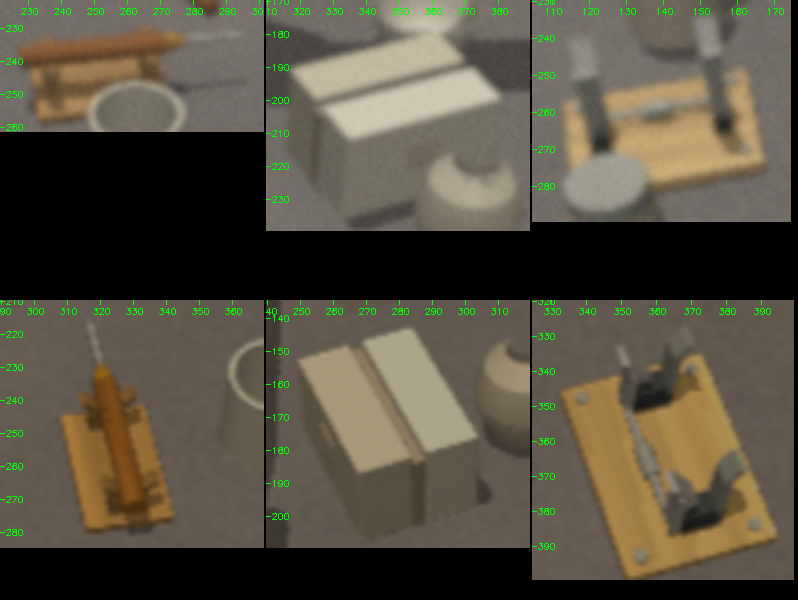

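Side crops: the tool's butt is at (330,272) and its tip at (317,217). The mould's top corners are (250,153), (284,143), (304,176) and (268,187). The clip base corners are (333,346), (373,335), (395,387) and (352,398). The scene crop gives the matching corners.

```bash
cat > h.py <<'E'
import cv2,numpy as np
np.set_printoptions(precision=4,suppress=True)
def ray(c,p):
    K=c['camera_matrix'];return c['R'].T@np.linalg.solve(K,[p[0],p[1],1.]),-c['R'].T@c['t']
def cast(c,P,z):
    o=[]
    for p in P:
        d,C=ray(c,p);o.append(C+d*(z-C[2])/d[2])
    return np.array(o)
def proj(c,X):
    q=c['camera_matrix']@(c['R']@np.asarray(X,float)+c['t']);return q[:2]/q[2]
def fish(c,X):
    q=c['R']@np.asarray(X,float)+c['t'];K=c['camera_matrix'];r=np.hypot(*q[:2]);th=np.arctan2(r,q[2])
    return K[:2,2]+K[0,0]*th*q[:2]/r
def fishcast(c,P,z):
    K=c['camera_matrix'];C=-c['R'].T@c['t'];o=[]
    for p in P:
        v=(np.array(p)-K[:2,2])/K[0,0];th=np.hypot(*v);d=c['R'].T@np.r_[v/th*np.sin(th),np.cos(th)]
        o.append(C+d*(z-C[2])/d[2])
    return np.array(o)
E
python3 - <<'E'
from h import *
S=dict(np.load('side0.npz'));G=dict(np.load('scene0.npz'))
def yaw(a):return np.degrees(np.arctan2(-a[0],a[1]))
print('tool side',t:=cast(S,[(330.4,271.6),(317.1,216.8)],.045),np.linalg.norm(t[0]-t[1]),yaw(t[1]-t[0]))
print('tool scene',t:=cast(G,[(228.3,238.5),(295,232.5)],.045),np.linalg.norm(t[0]-t[1]),yaw(t[1]-t[0]))
for n,c,P in(('side',S,[(249.8,153.3),(283.7,143),(304.3,175.7),(268,186.6)]),('scene',G,[(380.7,199.2),(335,211.3),(316.8,190.1),(362.2,179.5)])):
    q=cast(c,P,.09);print('mould',n,q[:,:2],q.mean(0),[np.linalg.norm(q[i]-q[i-1]) for i in range(4)],[yaw(q[i]-q[j]) for i,j in((0,3),(1,2),(0,2))])
q=cast(S,[(333.1,345.5),(373.1,334.9),(394.5,387.2),(351.9,397.5)],.012);print('clip side',q[:,:2],q.mean(0),[np.linalg.norm(q[i]-q[i-1]) for i in range(4)],yaw(q[0]-q[3]),yaw(q[1]-q[2]))
q=cast(G,[(112.9,257.3),(162.3,248.4),(167.2,272.7)],.012);print('clip scene',q[:,:2],(q[0]+q[2])/2,np.linalg.norm(np.diff(q,axis=0),axis=1),yaw(q[1]-q[0]))
E
```

```text
tool side [[ 0.5704 -0.0619  0.045 ]
 [ 0.579   0.1175  0.045 ]] 0.1795144763664598 -2.737490950498985
tool scene [[ 0.5667 -0.0587  0.045 ]
 [ 0.5786  0.1231  0.045 ]] 0.18218571553413906 -3.730440911737696
mould side [[0.4327 0.3536]
 [0.5375 0.3773]
 [0.5681 0.2335]
 [0.4619 0.2127]] [0.5    0.2943 0.09  ] [np.float64(0.14390388597112674), np.float64(0.10743241430683215), np.float64(0.14708500967409507), np.float64(0.10820586691486635)] [np.float64(11.717896993539851), np.float64(12.02291677671804), np.float64(48.41550269023608)]
mould scene [[0.537  0.3817]
 [0.5648 0.2381]
 [0.4582 0.216 ]
 [0.4326 0.3631]] [0.4981 0.2997 0.09  ] [np.float64(0.10601121221363714), np.float64(0.1462795071456352), np.float64(0.10887806140434733), np.float64(0.14935678775113445)] [np.float64(-79.8943882398689), np.float64(-78.26752661946587), np.float64(-25.438999371305986)]
clip side [[ 0.5334 -0.2399]
 [ 0.632  -0.2326]
 [ 0.6404 -0.3614]
 [ 0.5429 -0.3648]] [ 0.5872 -0.2997  0.012 ] [np.float64(0.12522655888696854), np.float64(0.0988145924595895), np.float64(0.12904462380091405), np.float64(0.09750043607347214)] 4.359395007456981 3.738786013198632
clip scene [[ 0.5423 -0.3652]
 [ 0.5329 -0.2356]
 [ 0.6306 -0.2278]] [ 0.5864 -0.2965  0.012 ] [0.1299 0.0979] 4.141379680575536
```

```bash
cat >> h.py <<'E'
def go(x,y,z,a):
    "shift in tool axes to world target; a = wanted world angle (deg) of the tool y axis"
    from station import env
    s=env.read_state();R=s['eef_rot'];d=R.T@(np.array([x,y,z])-s['tcp_pos'])
    now=np.degrees(np.arctan2(R[1,1],R[0,1]));sp=-((a-now+90)%180-90)
    print('t',round(s['t'],2),'pos',s['tcp_pos'],'yaw',round(now,2),'F',s['wrist_force'],'w',round(s['width'],4),'shift',d,'spin',round(np.radians(sp),4))
E
python3 - <<'E'
from h import *
S=dict(np.load('side0.npz'));G=dict(np.load('scene0.npz'))
print('mug_a',cast(S,[(373,232)],.085),cast(G,[(265,257)],.085))
print('mug_b',cast(S,[(303,354)],.085),'jar',cast(S,[(425,352)],.085))
print('vase',cast(S,[(319,148)],.11),'bowl',cast(S,[(216,160)],.05),'block',cast(S,[(254,107),(276,102),(285,117),(263,123)],.06),'turq',cast(S,[(210,280),(255,276),(261,318),(213,322)],.09))
go(.572,-.0025,.2,-3.2)
E
```

```text
mug_a [[0.6976 0.008  0.085 ]] [[0.7015 0.0154 0.085 ]]
mug_b [[ 0.4524 -0.2788  0.085 ]] jar [[ 0.7087 -0.326   0.085 ]]
vase [[0.6287 0.3142 0.11  ]] bowl [[0.3334 0.388  0.05  ]] block [[0.4815 0.6004 0.06  ]
 [0.5565 0.6116 0.06  ]
 [0.5709 0.5302 0.06  ]
 [0.4971 0.5152 0.06  ]] turq [[ 0.2766 -0.0568  0.09  ]
 [ 0.3823 -0.0668  0.09  ]
 [ 0.3783 -0.1792  0.09  ]
 [ 0.2723 -0.1678  0.09  ]]
t 0.15 pos [0.2865 0.5829 0.2305] yaw 63.83 F [ 0.2617 -0.0299  0.3603] w 0.0852 shift [-0.5144 -0.3994  0.0311] spin 1.1699
```

```bash
python3 -m creep '[[0.5,-0.032,-0.025,0,0.117],[0.5,-0.064,-0.05,0,0.234],[0.5,-0.096,-0.075,0,0.351],[0.5,-0.128,-0.1,0,0.468],[0.5,-0.16,-0.124,0,0.585]]' 20; python3 -c "
from h import *
go(.572,-.0025,.2,-3.2)"
```

```text
t: 0.57
tcp_pos: [0.3759, 0.3994, 0.231]
eef_rot: [[-0.5, 0.866, -0.0], [0.866, 0.5, -0.0], [-0.0, -0.001, -1.0]]
wrist_force: [0.5, -0.4, -0.1]
width: 0.0426
grip_force: 0.0
t 0.57 pos [0.3759 0.3994 0.231 ] yaw 29.99 F [ 0.5272 -0.414  -0.1081] w 0.0426 shift [-0.4461 -0.031   0.0311] spin 0.5792
```

```bash
python3 -m creep '[[0.5,-0.04,-0.003,0,0.116],[0.5,-0.08,-0.006,0,0.232],[0.5,-0.12,-0.009,0,0.348],[0.5,-0.16,-0.011,0,0.464],[0.5,-0.2,-0.014,0,0.579]]'; python3 -c "
from h import *
go(.572,-.0025,.2,-3.2)"
```

```text
t: 0.98
tcp_pos: [0.4649, 0.2199, 0.2314]
eef_rot: [[0.056, 0.998, 0.0], [0.998, -0.056, 0.0], [0.0, 0.0, -1.0]]
wrist_force: [-0.4, -0.6, -0.5]
width: 0.0421
grip_force: 0.0
t 0.98 pos [0.4649 0.2199 0.2314] yaw -3.19 F [-0.3706 -0.5546 -0.4801] w 0.0421 shift [-0.2161  0.1193  0.0314] spin 0.0002
```

```bash
python3 -m creep '[[0.5,-0.036,0.02,0,0],[0.5,-0.072,0.04,0,0],[0.5,-0.108,0.06,0,0],[0.5,-0.144,0.08,0,0],[0.5,-0.18,0.1,0,0]]' >/dev/null;  python3 -m creep '[[0.5,-0.02,0.01,0.01,0],[0.5,-0.036,0.019,0.03,0],[0.5,-0.036,0.019,0.03,0],[0.5,-0.036,0.019,0.03,0],[0.5,-0.036,0.019,0.03,0]]' >/dev/null; python3 -c "
from h import *
from station import env
go(.572,-.0025,.026,-3.2)
c=env.read_camera('wrist');cv2.imwrite('pics/wrist1.png',c['pixels']);np.savez('wrist1.npz',**c)
u=np.array([.056,.998,0])
for k in(-60,0,60,76,125):print(k,fish(c,np.array([.572,-.0025,.045])+u*k/1000))
"
```

```text
t 1.82 pos [0.5721 0.0013 0.2012] yaw -2.81 F [-0.3634 -0.0389 -0.5128] w 0.0426 shift [-0.004   0.0002  0.1752] spin 0.0068
-60 [277.8116 248.3467]
0 [278.3358 191.6647]
60 [278.9002 128.7277]
76 [279.0526 111.3714]
125 [279.5098  58.2518]
```

View pics/wrist1.png

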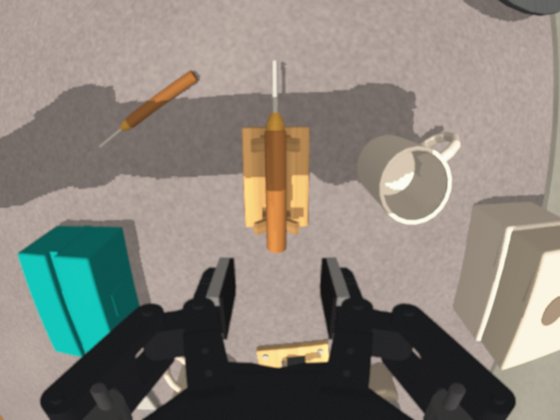

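The wrist view shows the tool with its tip at (275.5,61) and butt at (277,250), level in the rest, with mug_a clear at (410,185).

```bash
python3 -c "
from h import *
c=dict(np.load('wrist1.npz'))
m=cv2.imread('pics/wrist1.png');h=cv2.cvtColor(m,cv2.COLOR_BGR2HSV)
k=cv2.inRange(h,(3,140,40),(13,255,255));k[:,:255]=0;k[:,300:]=0;k[260:]=0
for v in(140,160,180,200,215,245):
  x=np.where(k[v])[0];print(v,x.min(),x.max(),len(x))
q=fishcast(c,[(275.5,61),(277,250)],.045);print(q)
q=fishcast(c,[(275.5,61)],.045)-fishcast(c,[(277,247.5)],.045);print(q,np.degrees(np.arctan2(-q[0,0],q[0,1])))
"
```

```text
140 268 268 1
160 279 284 3
180 267 271 2Traceback (most recent call last):
  File "<string>", line 7, in <module>
    x=np.where(k[v])[0];print(v,x.min(),x.max(),len(x))
                                ~~~~~^^
    return umr_minimum(a, axis, None, out, keepdims, initial, where)
ValueError: zero-size array to reduction operation minimum which has no identity
```

```bash
python3 -c "
from h import *
c=dict(np.load('wrist1.npz'))
q=fishcast(c,[(275.5,61),(277,248)],.045);print(q)
d=q[0]-q[1];print(np.linalg.norm(d),np.degrees(np.arctan2(-d[0],d[1])));u=d/np.linalg.norm(d);print(q[0]-.125*u,q[1]+.06*u);o=q[0]-.125*u
go(o[0],o[1],.026,np.degrees(np.arctan2(-d[0],d[1])))
"
```

```text
[[ 0.5753  0.1199  0.045 ]
 [ 0.5678 -0.0619  0.045 ]]
0.1819638232066589 -2.350804521327157
[ 0.5702 -0.005   0.045 ] [ 0.5703 -0.002   0.045 ]
t 1.87 pos [0.5724 0.0019 0.2018] yaw -2.74 F [-0.5028  0.7938 -0.104 ] w 0.0429 shift [-0.0072 -0.002   0.1757] spin -0.0069
```

```bash
python3 -m creep '[[0.5,-0.005,-0.002,0.03,0],[0.5,-0.005,-0.002,0.065,0],[0.5,-0.005,-0.002,0.1,0],[0.5,-0.005,-0.002,0.13,0],[0.5,-0.005,-0.002,0.145,0]]'; python3 -c "
from h import *
go(.5702,-.004,.026,-2.35)"
```

```text
t: 2.28
tcp_pos: [0.5681, -0.0026, 0.0537]
eef_rot: [[0.047, 0.999, -0.004], [0.999, -0.047, 0.001], [0.001, -0.004, -1.0]]
wrist_force: [-0.1, 0.6, -0.7]
width: 0.043
grip_force: 0.0
t 2.28 pos [ 0.5681 -0.0026  0.0537] yaw -2.7 F [-0.1155  0.6069 -0.7064] w 0.043 shift [-0.0013  0.0022  0.0277] spin -0.006
```

```bash
python3 -m creep '[[0.5,-0.001,0.002,0.015,0],[0.5,-0.001,0.002,0.028,0],[0.5,-0.001,0.002,0.028,0],[1,-0.001,0.002,0.028,0],[1,-0.001,0.002,0.028,0]]' 30 >/dev/null;  python3 -m creep '[[1,0,0,0,0],[1,0,0,0,0],[1,0,0,0,0],[1,0,0,0,0],[1,0,0,0,0]]'; python3 -c "
from h import *
go(.5702,-.004,.12,0)"
```

```text
t: 3.12
tcp_pos: [0.57, -0.0049, 0.0292]
eef_rot: [[0.049, 0.999, -0.004], [0.999, -0.049, 0.001], [0.001, -0.004, -1.0]]
wrist_force: [-6.9, 1.4, 3.8]
width: 0.0188
grip_force: 29.2
t 3.12 pos [ 0.57   -0.0049  0.0292] yaw -2.81 F [-6.9282  1.3813  3.7583] w 0.0188 shift [ 0.001  -0.0002 -0.0908] spin -0.0491
```

```bash
python3 -m creep '[[1,0,0,-0.02,0],[1,0,0,-0.05,0],[1,0,0,-0.085,0],[1,0,0,-0.12,0],[1,0,0,-0.15,0]]' 40 >/dev/null;  python3 -m creep '[[1,0.02,-0.004,-0.01,-0.04],[1,0.05,-0.012,-0.01,-0.08],[1,0.085,-0.02,-0.01,-0.13],[1,0.12,-0.03,-0.01,-0.18],[1,0.14,-0.035,-0.01,-0.24]]'; python3 -c "
from h import *
from station import env
c=env.read_camera('wrist');cv2.imwrite('pics/wrist2.png',c['pixels']);np.savez('wrist2.npz',**c)
go(.4751,.4146,.2,11.5)
"
```

```text
t: 3.95
tcp_pos: [0.543, 0.1413, 0.1898]
eef_rot: [[-0.197, 0.98, 0.002], [0.98, 0.197, 0.003], [0.003, 0.002, -1.0]]
wrist_force: [-1.0, 0.3, -0.5]
width: 0.0183
grip_force: 39.1
t 4.0 pos [0.5421 0.1452 0.1896] yaw 11.86 F [-1.165   4.5232  0.2415] w 0.0185 shift [ 0.2774 -0.0103 -0.0091] spin 0.0062
```

View pics/wrist2.png

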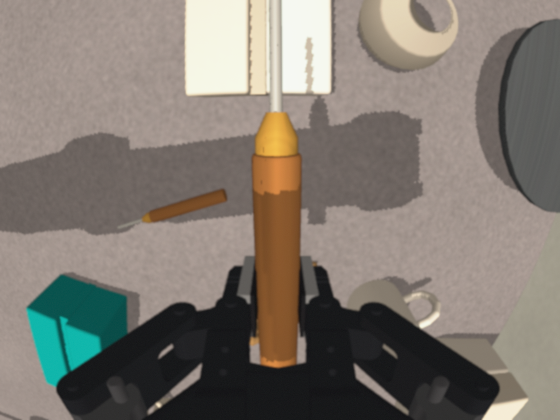

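The wrist view shows the mould's right end at corners (186,95) and (331,93), with the groove between columns 249 and 268.

```bash
python3 -c "
from h import *
c=dict(np.load('wrist2.npz'))
print(c['R'].T@-c['t'])
q=fishcast(c,[(186,95),(331,93),(249,90),(268,90),(249,10),(268,10)],.09);print(q)
for a,b in((0,1),(2,4),(3,5)):
  d=q[b]-q[a];print(np.linalg.norm(d),np.degrees(np.arctan2(d[1],d[0])))
m=(q[0]+q[1])/2;print(m, 'centre',m+.075*np.array([-.199,.98,0]))
im=cv2.imread('pics/wrist2.png')
for v in(10,40,60,85):print(v,cv2.cvtColor(im,cv2.COLOR_BGR2GRAY)[v,242:292].tolist())
"
```

```text
[0.526  0.2216 0.3322]
[[0.4578 0.2147 0.09  ]
 [0.5636 0.2361 0.09  ]
 [0.5042 0.2258 0.09  ]
 [0.5179 0.2284 0.09  ]
 [0.492  0.2862 0.09  ]
 [0.5057 0.2886 0.09  ]]
0.10791474245867379 11.41161622115773
0.061564639816990605 101.37257901472049
0.06142614511589729 101.38482208557429
[0.5107 0.2254 0.09  ] centre [0.4958 0.2989 0.09  ]
10 [243, 243, 242, 237, 225, 201, 163, 139, 169, 210, 222, 222, 222, 222, 222, 222, 222, 222, 222, 222, 223, 221, 216, 209, 220, 229, 216, 184, 181, 195, 206, 215, 222, 221, 214, 202, 189, 175, 167, 193, 233, 245, 247, 247, 247, 247, 247, 247, 247, 247]
40 [244, 245, 243, 238, 224, 200, 159, 134, 152, 190, 218, 225, 226, 225, 225, 225, 225, 225, 225, 224, 225, 224, 219, 212, 226, 239, 234, 202, 181, 192, 204, 215, 223, 225, 219, 206, 195, 181, 166, 177, 222, 243, 247, 247, 247, 247, 247, 247, 247, 247]
60 [245, 245, 243, 238, 226, 200, 162, 143, 167, 196, 214, 223, 226, 226, 226, 226, 226, 226, 226, 226, 226, 225, 218, 211, 223, 237, 233, 210, 186, 190, 203, 215, 224, 228, 222, 210, 197, 183, 169, 175, 219, 243, 247, 247, 247, 247, 247, 247, 247, 247]
85 [246, 246, 244, 241, 229, 205, 169, 154, 176, 204, 220, 227, 227, 227, 227, 227, 227, 227, 227, 227, 226, 226, 219, 206, 217, 236, 239, 220, 188, 187, 200, 214, 225, 230, 225, 212, 200, 187, 171, 174, 215, 242, 248, 247, 247, 247, 247, 247, 247, 247]
```

```bash
python3 -m creep '[[1,0.035,-0.002,-0.004,0.006],[1,0.075,-0.005,-0.008,0.006],[1,0.115,-0.007,-0.01,0.006],[1,0.155,-0.01,-0.01,0.006],[1,0.195,-0.012,-0.01,0.006]]' >/dev/null;  python3 -m creep '[[1,0.035,0,0.01,0],[1,0.06,0,0.03,0],[1,0.075,0,0.055,0],[1,0.08,0,0.07,0],[1,0.08,0,0.08,0]]'; python3 -c "
from h import *
from station import env
go(.473,.416,.081,11.5)
c=env.read_camera('side');cv2.imwrite('pics/side2.png',c['pixels'][60:260,120:400]);np.savez('side2.npz',**c)
o=np.hstack([cv2.resize(c['pixels'][100:240,180:320],None,fx=2.8,fy=2.8,interpolation=2),cv2.resize(env.read_camera('scene')['pixels'][150:250,310:440],None,fx=3,fy=3.92,interpolation=2)]);cv2.imwrite('pics/c2.png',o)
"
```

```text
t: 4.83
tcp_pos: [0.4794, 0.404, 0.1164]
eef_rot: [[-0.186, 0.983, -0.002], [0.983, 0.186, -0.001], [-0.001, -0.002, -1.0]]
wrist_force: [0.4, -0.6, -0.6]
width: 0.0184
grip_force: 39.1
t 4.83 pos [0.4794 0.404  0.1164] yaw 10.72 F [ 0.4156 -0.5719 -0.6146] w 0.0184 shift [ 0.013  -0.004   0.0354] spin -0.0136
```

View pics/c2.png

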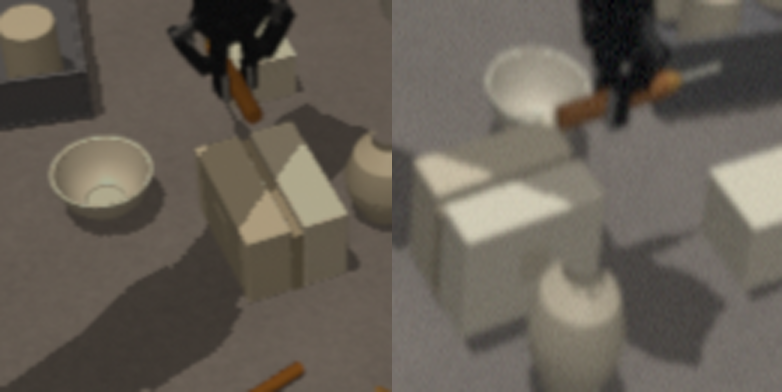

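The crops show the butt over the groove at the mould's left end, with the path clear. Next I'll pivot the tool by pressing the butt lightly on that end, at minimum grip.

```bash
python3 -m creep '[[1,0.005,-0.002,0.01,-0.012],[1,0.01,-0.004,0.02,-0.012],[1,0.01,-0.004,0.025,-0.012],[1,0.01,-0.004,0.028,-0.012],[1,0.01,-0.004,0.031,-0.012]]' 20;  python3 -m creep '[[1,0,0,0.003,0],[1,0,0,0.005,0],[1,0,0,0.007,0],[1,0,0,0.009,0],[1,0,0,0.011,0]]'
```

```text
t: 5.35
tcp_pos: [0.4754, 0.4124, 0.0871]
eef_rot: [[-0.195, 0.981, 0.0], [0.981, 0.195, -0.0], [-0.0, 0.0, -1.0]]
wrist_force: [0.5, -0.0, -1.5]
width: 0.0187
grip_force: 39.2
t: 5.77
tcp_pos: [0.4759, 0.4136, 0.0777]
eef_rot: [[-0.195, 0.981, 0.002], [0.981, 0.195, 0.002], [0.001, 0.002, -1.0]]
wrist_force: [-0.7, 0.7, 6.6]
width: 0.0185
grip_force: 40.2
```

```bash
python3 -m creep '[[0.98,0,0,0.002,0],[0.98,0,0,0.004,0],[0.98,0,0,0.006,0],[0.98,0,0,0.008,0],[0.98,0,0,0.008,0]]' 20;  python3 -m creep '[[1,0,0,0.001,0],[1,0,0,0.003,0],[1,0,0,0.005,0],[1,0,0,0.007,0],[1,0,0,0.007,0]]' 20;python3 -c "
from h import *
from station import env
go(.473,.416,.081,11.5)
c=env.read_camera('side');np.savez('side2.npz',**c);d=env.read_camera('scene');np.savez('scene2.npz',**d)
o=np.hstack([cv2.resize(c['pixels'][60:200,180:320],None,fx=2.8,fy=2.8,interpolation=2),cv2.resize(d['pixels'][150:250,310:440],None,fx=3,fy=3.92,interpolation=2)]);cv2.imwrite('pics/c3.png',o)
"
```

```text
t: 6.18
tcp_pos: [0.4757, 0.4144, 0.0697]
eef_rot: [[-0.195, 0.981, 0.002], [0.981, 0.195, 0.003], [0.002, 0.002, -1.0]]
wrist_force: [-1.2, 2.1, 6.0]
width: 0.0189
grip_force: 41.4
t: 6.6
tcp_pos: [0.4757, 0.4142, 0.0627]
eef_rot: [[-0.195, 0.981, 0.002], [0.981, 0.195, 0.002], [0.002, 0.002, -1.0]]
wrist_force: [-1.6, 0.7, 5.8]
width: 0.0189
grip_force: 42.8
t 6.6 pos [0.4757 0.4142 0.0627] yaw 11.26 F [-1.5948  0.7141  5.795 ] w 0.0189 shift [ 0.0023 -0.0023 -0.0183] spin -0.0042
```

View pics/c3.png

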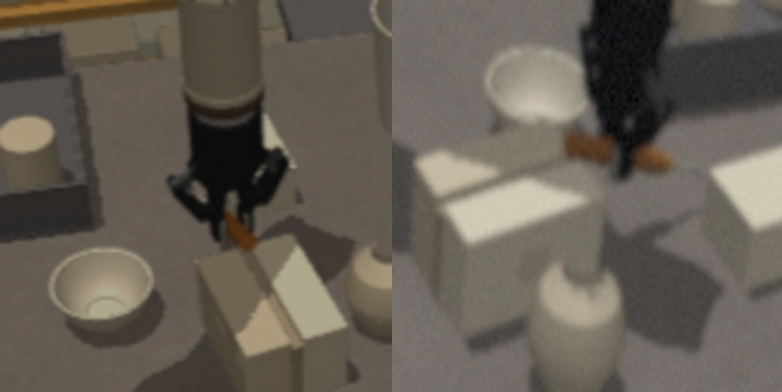

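The tool has pivoted, with its point tilted down to the left. Next I'll lift, hover the point over the left end of the groove and measure it.

```bash
python3 -m creep '[[1,0,0,-0.02,0],[1,0,0,-0.05,0],[1,0,0,-0.08,0],[1,0,0,-0.1,0],[1,-0.01,0,-0.11,0]]' 40 >/dev/null;  python3 -m creep '[[1,-0.035,0,-0.01,0],[1,-0.075,0,-0.01,0],[1,-0.115,0,-0.01,0],[1,-0.15,0,-0.01,0],[1,-0.165,0,-0.005,0]]'; python3 -m creep '[[1,0,0,0.015,0],[1,0,0,0.03,0],[1,0,0,0.03,0],[1,0,0,0.03,0],[1,0,0,0.03,0]]' > /dev/null; python3 -c "
from h import *
from station import env
go(.509,.239,.14,11.5)
c=env.read_camera('side');np.savez('side3.npz',**c);d=env.read_camera('scene');np.savez('scene3.npz',**d);w=env.read_camera('wrist');np.savez('wrist3.npz',**w)
o=np.hstack([cv2.resize(c['pixels'][130:210,230:310],None,fx=5,fy=5,interpolation=2),cv2.resize(d['pixels'][160:240,310:390],None,fx=5,fy=5,interpolation=2)]);cv2.imwrite('pics/c4.png',o)
"
```

```text
t: 7.53
tcp_pos: [0.511, 0.2333, 0.1763]
eef_rot: [[-0.188, 0.982, 0.001], [0.982, 0.188, -0.004], [-0.004, 0.0, -1.0]]
wrist_force: [1.2, -0.5, -1.0]
width: 0.0185
grip_force: 41.9
t 7.95 pos [0.5093 0.241  0.1465] yaw 11.24 F [ 0.2363 -0.4275 -0.7553] w 0.0188 shift [-0.0019 -0.0007  0.0065] spin -0.0045
```

View pics/c4.png

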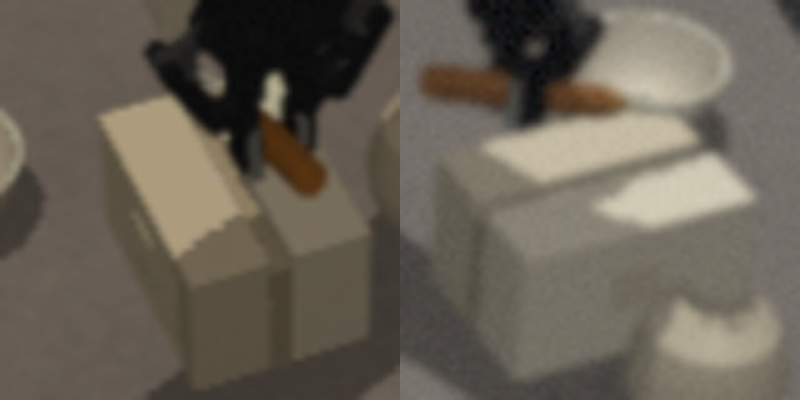

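The side and scene views show the point over the mould but give no sharp tip. The wrist camera looks along the groove plane, so I'll use a crop of that.

```bash
python3 -c "
from h import *
w=dict(np.load('wrist3.npz'));u=np.array([-.195,.981,0])
g=np.array([.5093,.241,.1625])
print('tip pred',fish(w,g+u*.115-[0,0,.049]))
im=w['pixels'][0:300,200:360];o=cv2.resize(im,None,fx=4,fy=2,interpolation=2)
for x in range(200,360,10):cv2.putText(o,str(x),((x-200)*4,10),0,.35,(0,0,255));cv2.line(o,((x-200)*4+2,10),((x-200)*4+2,16),(0,0,255))
for y in range(20,300,20):cv2.putText(o,str(y),(0,y*2+4),0,.35,(0,0,255))
cv2.imwrite('pics/w3.png',o)
"
```

```text
tip pred [277.9392  41.3352]
```

View pics/w3.png

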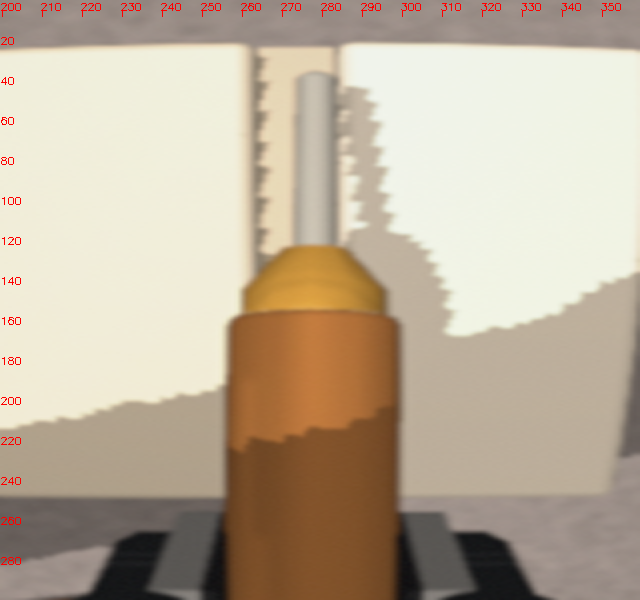

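The wrist crop shows the tip at column 279, row 36, and the groove centred at column 274. The mould's left end is at row 22. So the point must go about 3 mm towards -y of the tool.

```bash
python3 -c "
from h import *
w=dict(np.load('wrist3.npz'));u=np.array([-.195,.981,0]);n=np.array([.981,.195,0])
g=np.array([.5093,.241,.1623])
for a in(16,18,20,21,22,23,24,25,26):
  r=np.radians(a);print(a,fish(w,g+u*.125*np.cos(r)-[0,0,.125*np.sin(r)]), fish(w,g+u*.06*np.cos(r)+[0,0,-.06*np.sin(r)+.01*np.cos(r)]))
e=fishcast(w,[(274.3,22.5),(274.3,248),(263.7,60),(284.5,60),(279,36)],.09);print(e,np.linalg.norm(e[0]-e[1]))
print('along u rel g',(e-g)@u,'lat',(e-g)@n)
for h in(.08,.1,.11,.12):e=fishcast(w,[(279,36.5)],h);print(h,(e-g)@u,(e-g)@n)
"
```

```text
16 [278.0001  26.292 ] [277.9063 160.5844]
18 [277.9819  30.484 ] [277.8965 161.0876]
20 [277.9644  34.7405] [277.8868 161.7379]
21 [277.9559  36.8914] [277.882  162.1158]
22 [277.9475  39.0567] [277.8772 162.5278]
23 [277.9392  41.2358] [277.8724 162.9728]
24 [277.9311  43.4282] [277.8677 163.45  ]
25 [277.9231  45.6335] [277.8629 163.9586]
26 [277.9152  47.851 ] [277.8583 164.4978]
[[0.4816 0.3695 0.09  ]
 [0.5099 0.2264 0.09  ]
 [0.48   0.3449 0.09  ]
 [0.4922 0.3473 0.09  ]
 [0.486  0.3615 0.09  ]] 0.14589132829626544
along u rel g [ 0.1314 -0.0145  0.1077  0.1077  0.1227] lat [-0.0022 -0.0022 -0.0085  0.004   0.0007]
0.08 [0.1244] [0.0007]
0.1 [0.1204] [0.0006]
0.11 [0.1185] [0.0006]
0.12 [0.1165] [0.0005]
```

```bash
python3 -m creep '[[1,0.001,-0.003,0,-0.004],[1,0.001,-0.003,0.005,-0.004],[1,0.001,-0.003,0.012,-0.004],[1,0.001,-0.003,0.019,-0.004],[1,0.001,-0.003,0.023,-0.004]]' ; python3 -m creep '[[1,0,0,0.002,0],[1,0,0,0.004,0],[1,0,0,0.005,0],[1,0,0,0.006,0],[1,0,0,0.006,0]]'; python3 -c "
from h import *
from station import env
w=env.read_camera('wrist');np.savez('wrist4.npz',**w)
go(.509,.239,.116,11.5)
g=cv2.cvtColor(w['pixels'],cv2.COLOR_BGR2GRAY)
for v in(26,32,36,40,44,48,52,56,60,80):print(v,g[v,258:296].tolist())
print(g[15:70,276].tolist())
"
```

```text
t: 8.52
tcp_pos: [0.5054, 0.241, 0.1219]
eef_rot: [[-0.199, 0.98, -0.002], [0.98, 0.199, -0.001], [-0.001, -0.002, -1.0]]
wrist_force: [-1.0, -1.2, -0.4]
width: 0.0189
grip_force: 41.9
t: 8.93
tcp_pos: [0.5062, 0.2414, 0.1172]
eef_rot: [[-0.199, 0.98, -0.0], [0.98, 0.199, 0.0], [0.0, -0.0, -1.0]]
wrist_force: [-0.5, -0.4, -1.1]
width: 0.0184
grip_force: 41.9
t 8.98 pos [0.5062 0.2415 0.1174] yaw 11.46 F [ 0.3492 -0.4377 -1.0386] w 0.0183 shift [-0.003   0.0022  0.0014] spin -0.0007
26 [234, 234, 234, 234, 233, 231, 225, 214, 198, 176, 144, 131, 161, 196, 208, 207, 208, 207, 207, 207, 207, 207, 207, 207, 208, 207, 208, 208, 207, 207, 207, 207, 204, 186, 166, 179, 210, 224]
32 [234, 233, 233, 233, 233, 230, 225, 215, 200, 177, 145, 132, 145, 158, 177, 196, 206, 209, 209, 209, 208, 209, 208, 208, 208, 208, 207, 207, 207, 207, 208, 208, 203, 181, 152, 161, 201, 224]
36 [232, 233, 233, 233, 233, 230, 224, 214, 200, 176, 145, 126, 135, 157, 186, 204, 205, 197, 187, 177, 174, 172, 174, 178, 191, 202, 207, 209, 208, 207, 208, 208, 203, 187, 169, 180, 209, 224]
40 [233, 233, 233, 233, 233, 23
[... 902 characters left out ...]
, 180, 197, 189, 163, 177, 209, 224]
60 [233, 233, 233, 233, 233, 230, 225, 214, 198, 175, 146, 143, 177, 204, 202, 179, 162, 169, 179, 187, 188, 185, 178, 165, 148, 130, 128, 133, 134, 138, 156, 188, 205, 191, 164, 177, 210, 224]
80 [232, 233, 232, 233, 232, 229, 220, 207, 194, 173, 151, 157, 180, 197, 197, 180, 166, 172, 182, 187, 190, 184, 178, 166, 150, 134, 131, 134, 138, 148, 171, 193, 199, 183, 160, 170, 208, 224]
[207, 207, 206, 207, 207, 208, 207, 206, 207, 207, 207, 207, 207, 208, 208, 208, 209, 209, 209, 207, 201, 187, 178, 176, 177, 177, 178, 177, 178, 178, 178, 178, 178, 178, 179, 179, 179, 179, 179, 179, 179, 180, 179, 180, 179, 179, 180, 179, 180, 181, 181, 180, 180, 179, 180]
```

```bash
python3 -m creep '[[1,0,0.001,0,0],[1,0,0.001,0.001,0],[1,0,0.001,0.002,0],[1,0,0.001,0.002,0],[1,0,0.001,0.002,0]]' ; python3 -m creep '[[1,0,0,0.0005,0],[1,0,0,0.001,0],[1,0,0,0.0015,0],[1,0,0,0.002,0],[1,0,0,0.002,0]]'
```

```text
t: 9.4
tcp_pos: [0.5071, 0.2416, 0.1152]
eef_rot: [[-0.199, 0.98, -0.0], [0.98, 0.199, -0.0], [0.0, -0.0, -1.0]]
wrist_force: [-0.0, 0.5, -0.2]
width: 0.0184
grip_force: 41.9
t: 9.82
tcp_pos: [0.507, 0.2416, 0.1132]
eef_rot: [[-0.199, 0.98, -0.0], [0.98, 0.199, -0.0], [-0.0, -0.0, -1.0]]
wrist_force: [0.4, 0.2, -0.3]
width: 0.0187
grip_force: 41.9
```

```bash
python3 -m creep '[[1,0,0,0.0005,0],[1,0,0,0.001,0],[1,0,0,0.0015,0],[1,0,0,0.002,0],[1,0,0,0.002,0]]' | grep -A0 -E "tcp|wrist"; python3 -m creep '[[1,0,0,0.0005,0],[1,0,0,0.001,0],[1,0,0,0.0015,0],[1,0,0,0.0015,0],[1,0,0,0.0015,0]]'| grep -E "tcp|wrist"
```

```text
tcp_pos: [0.5071, 0.2416, 0.1112]
--
wrist_force: [-0.5, 0.1, -0.7]
tcp_pos: [0.5071, 0.2417, 0.1098]
wrist_force: [0.2, 0.3, -0.1]
```

```bash
python3 -m creep '[[1,0,0,0.0005,0],[1,0,0,0.001,0],[1,0,0,0.0015,0],[1,0,0,0.0015,0],[1,0,0,0.0015,0]]' | grep -E "^tcp|wrist"; python3 -m creep '[[1,0,0,0.0005,0],[1,0,0,0.001,0],[1,0,0,0.0015,0],[1,0,0,0.0015,0],[1,0,0,0.0015,0]]'| grep -E "^tcp|wrist";  python3 -c "
from h import *
from station import env
w=env.read_camera('wrist');np.savez('wrist5.npz',**w)
s=env.read_state();print(s['tcp_pos'],s['wrist_force'],s['torque'])
g=cv2.cvtColor(w['pixels'],cv2.COLOR_BGR2GRAY)
for v in(26,36,44,60,100):print(v,g[v,258:300].tolist())
print(g[10:50,278].tolist(),g[110:170,278].tolist())
"
```

```text
tcp_pos: [0.5073, 0.2415, 0.1084]
wrist_force: [-0.7, -1.0, 1.0]
tcp_pos: [0.5074, 0.2416, 0.1069]
wrist_force: [0.5, -1.0, 1.9]
[0.5073 0.2415 0.1069] [ 0.6915 -1.9684  1.4547] [-0.0599 -0.0712 -0.0332]
26 [231, 230, 227, 220, 207, 192, 169, 143, 142, 172, 192, 198, 202, 205, 206, 205, 205, 204, 204, 205, 204, 204, 204, 204, 204, 204, 204, 205, 204, 205, 204, 195, 171, 160, 186, 213, 223, 229, 233, 235, 236, 236]
36 [230, 230, 226, 220, 208, 191, 167, 139, 122, 137, 169, 197, 206, 207, 203, 190, 172, 167, 175, 184, 186, 182, 174, 163, 155, 164, 188, 203, 204, 205, 204, 192, 170, 162, 189, 214, 224, 230, 233, 235, 235, 236]
44 [231, 230, 226, 219, 208, 191, 167, 141, 147, 188, 206, 207, 207, 206, 201, 181, 164, 166, 178, 184, 186, 183, 175, 163, 150, 152, 173, 192, 203, 205, 204, 196, 171, 153, 175, 210, 224, 230, 233, 235, 236, 236]
60 [230, 230, 226, 220, 208, 191, 170, 144, 153, 190, 208, 208, 208, 208, 201, 181, 165, 169, 178, 185, 186, 182, 176, 164, 148, 137, 146, 161, 174, 193, 203, 197, 171, 153, 173, 210, 224, 229, 233, 235, 236, 236]
100 [230, 229, 226, 220, 209, 192, 169, 142, 124, 127, 140, 161, 189, 204, 198, 173, 163, 172, 182, 188, 188, 184, 176, 163, 147, 131, 125, 130, 135, 140, 147, 150, 145, 151, 185, 215, 225, 230, 233, 236, 236, 236]
[203, 203, 202, 204, 203, 204, 204, 204, 204, 205, 205, 204, 204, 204, 204, 204, 204, 204, 204, 205, 204, 203, 189, 172, 174, 183, 186, 186, 186, 186, 186, 186, 186, 185, 186, 186, 186, 186, 186, 186] [189, 189, 189, 189, 189, 189, 189, 190, 190, 189, 184, 168, 151, 142, 140, 141, 142, 144, 144, 146, 146, 146, 147, 148, 149, 151, 151, 151, 150, 149, 150, 152, 154, 157, 159, 159, 161, 161, 161, 163, 165, 166, 166, 155, 133, 119, 122, 129, 131, 132, 134, 132, 133, 132, 132, 134, 133, 133, 132, 132]
```

Contact with the groove floor came at TCP z of about 0.109, and the point is centred laterally. I'll raise it 2.5 mm and run the stroke.

```bash
python3 -m creep '[[1,0,0,-0.001,0],[1,0,0,-0.002,0],[1,0,0,-0.0025,0],[1,0,0,-0.0025,0],[1,-0.001,0,-0.0025,0]]' | grep -E "^tcp|wrist"
for i in 1 ; do
python3 -m creep '[[1,-0.0025,0,0,0],[1,-0.005,0,0,0],[1,-0.0075,0,0,0],[1,-0.01,0,0,0],[1,-0.0125,0,0,0]]' | grep -E "^tcp|wrist"
python3 -m creep '[[1,-0.0025,0,0,0],[1,-0.005,0,0,0],[1,-0.0075,0,0,0],[1,-0.01,0,0,0],[1,-0.0125,0,0,0]]' | grep -E "^tcp|wrist"
python3 -m creep '[[1,-0.0025,0,0,0],[1,-0.005,0,0,0],[1,-0.0075,0,0,0],[1,-0.01,0,0,0],[1,-0.0125,0,0,0]]' | grep -E "^tcp|wrist"
python3 -m creep '[[1,-0.0025,0,0,0],[1,-0.005,0,0,0],[1,-0.0075,0,0,0],[1,-0.01,0,0,0],[1,-0.0125,0,0,0]]' | grep -E "^tcp|wrist"
python3 -m creep '[[1,-0.0025,0,0,0],[1,-0.005,0,0,0],[1,-0.0075,0,0,0],[1,-0.01,0,0,0],[1,-0.0125,0,0,0]]' | grep -E "^tcp|wrist|rot"
done
```

```text
tcp_pos: [0.5069, 0.2411, 0.1092]
wrist_force: [0.8, 0.6, 0.4]
tcp_pos: [0.5099, 0.2279, 0.1093]
wrist_force: [-0.1, -0.0, -0.4]
tcp_pos: [0.5123, 0.2159, 0.1093]
wrist_force: [-1.2, 0.3, -0.0]
tcp_pos: [0.5148, 0.2036, 0.1093]
wrist_force: [0.4, 0.5, -0.3]
tcp_pos: [0.5173, 0.1914, 0.1093]
wrist_force: [0.6, -0.2, 0.2]
tcp_pos: [0.5198, 0.1792, 0.1093]
eef_rot: [[-0.199, 0.98, 0.0], [0.98, 0.199, 0.0], [0.0, 0.0, -1.0]]
wrist_force: [-0.1, -0.1, -0.3]
```

```bash
python3 -m creep '[[1,-0.0025,0,0,0],[1,-0.005,0,0,0],[1,-0.0075,0,0,0],[1,-0.01,0,0,0],[1,-0.0125,0,0,0]]' | grep -E "^tcp|wrist"
python3 -m creep '[[1,-0.0025,0,0,0],[1,-0.005,0,0,0],[1,-0.0075,0,0,0],[1,-0.01,0,0,0],[1,-0.0125,0,0,0]]' | grep -E "^tcp|wrist"
python3 -m creep '[[1,-0.0025,0,0,0],[1,-0.005,0,0,0],[1,-0.0075,0,0,0],[1,-0.01,0,0,0],[1,-0.0125,0,0,0]]' | grep -E "^tcp|wrist"
python3 -m creep '[[1,-0.0025,0,0,0],[1,-0.005,0,0,0],[1,-0.0075,0,0,0],[1,-0.01,0,0,0],[1,-0.0125,0,0,0]]' | grep -E "^tcp|wrist"
python3 -m creep '[[1,-0.0025,0,0,0],[1,-0.005,0,0,0],[1,-0.0075,0,0,0],[1,-0.0075,0,0,0],[1,-0.0075,0,0,0]]' | grep -E "^tcp|wrist"
python3 -c "
from h import *
from station import env
w=env.read_camera('wrist');np.savez('wrist6.npz',**w)
g=cv2.cvtColor(w['pixels'],cv2.COLOR_BGR2GRAY)
for v in(26,36,44,60):print(v,g[v,258:300].tolist())
print(g[10:100,278].tolist())
"
```

```text
tcp_pos: [0.5223, 0.1669, 0.1093]
wrist_force: [0.2, 0.4, -1.3]
tcp_pos: [0.5247, 0.1546, 0.1093]
wrist_force: [-0.1, 0.0, -0.4]
tcp_pos: [0.5273, 0.1424, 0.1093]
wrist_force: [0.2, -0.0, -0.5]
tcp_pos: [0.5297, 0.1301, 0.1093]
wrist_force: [0.0, 0.5, -0.1]
tcp_pos: [0.5313, 0.1226, 0.1093]
wrist_force: [1.3, -0.0, 0.4]
26 [240, 239, 236, 229, 220, 205, 180, 151, 152, 191, 212, 217, 217, 216, 216, 216, 216, 216, 216, 216, 215, 215, 216, 215, 215, 215, 215, 215, 215, 215, 212, 198, 174, 176, 209, 228, 236, 240, 241, 242, 242, 242]
36 [240, 239, 237, 231, 220, 204, 180, 150, 131, 140, 170, 205, 216, 218, 218, 215, 208, 195, 185, 184, 185, 182, 177, 179, 192, 207, 214, 217, 217, 216, 214, 200, 178, 181, 211, 228, 236, 239, 242, 242, 242, 242]
44 [241, 240, 237, 230, 221, 206, 181, 150, 154, 199, 217, 219, 218, 218, 214, 198, 178, 175, 185, 193, 196, 193, 185, 173, 161, 167, 195, 212, 217, 217, 215, 202, 173, 167, 198, 225, 236, 240, 242, 242, 243, 243]
60 [103, 103, 102, 101, 101, 101, 101, 106, 127, 150, 161, 161, 159, 158, 152, 144, 153, 173, 188, 195, 197, 193, 186, 173, 154, 130, 114, 114, 125, 145, 157, 150, 131, 121, 119, 118, 115, 113, 111, 111, 110, 110]
[214, 214, 214, 215, 214, 213, 214, 215, 214, 215, 215, 215, 215, 215, 215, 215, 215, 215, 216, 216, 216, 216, 216, 214, 204, 187, 185, 192, 195, 195, 196, 195, 195, 195, 196, 196, 196, 196, 195, 196, 196, 195, 196, 196, 196, 197, 197, 197, 197, 197, 197, 197, 196, 197, 197, 197, 196, 197, 197, 197, 197, 196, 197, 197, 196, 197, 197, 197, 197, 196, 197, 197, 197, 198, 197, 197, 197, 197, 198, 198, 198, 198, 198, 198, 198, 197, 198, 198, 198, 197]
```

```bash
python3 -c "
from h import *
w=dict(np.load('wrist6.npz'));g=cv2.cvtColor(w['pixels'],cv2.COLOR_BGR2GRAY)
print(g[44:70,255].tolist(),g[44:70,305].tolist())
u=np.array([-.199,.98,0])
a=fishcast(w,[(278,35)],.085);b=fishcast(w,[(278,58)],.09);print(a,b,(a-b)@u)
print(fishcast(w,[(278,58)],.08),(a-fishcast(w,[(278,58)],.08))@u)
"
```

```text
[241, 241, 241, 240, 241, 241, 241, 240, 238, 233, 224, 212, 192, 161, 129, 108, 102, 104, 104, 103, 103, 103, 103, 103, 103, 103] [242, 243, 242, 243, 242, 243, 242, 243, 242, 240, 235, 226, 210, 177, 143, 119, 113, 112, 111, 111, 111, 112, 112, 111, 112, 110]
[[0.5078 0.2365 0.085 ]] [[0.5103 0.224  0.09  ]] [0.0128]
[[0.51   0.2253 0.08  ]] [0.0115]
```

The stroke is done: the tip passed both marks, ending 13 mm inside the right end, with forces around 1 N. Next I'll level the tool by lowering it lightly into the fixed V rest.

```bash
python3 -m creep '[[1,0,0,-0.01,0],[1,0,0,-0.03,0],[1,0,0,-0.05,0],[1,0,0,-0.06,0],[1,0,0,-0.06,0]]' >/dev/null; python3 -c "
from h import *
go(.570,-.0045,.1,-2.5)"
```

```text
t 16.58 pos [0.5332 0.1238 0.1723] yaw 11.48 F [ 0.2743 -0.0976 -0.3458] w 0.0188 shift [-0.1331  0.0102  0.0723] spin 0.244
```

```bash
python3 -m creep '[[1,-0.025,0.002,0,0.05],[1,-0.06,0.005,0,0.1],[1,-0.095,0.008,0,0.15],[1,-0.125,0.01,0.01,0.2],[1,-0.133,0.01,0.03,0.244]]' >/dev/null; python3 -m creep '[[1,0,0,0.015,0],[1,0,0,0.03,0],[1,0,0,0.042,0],[1,0,0,0.042,0],[1,0,0,0.042,0]]' >/dev/null; python3 -c "
from h import *
go(.570,-.0045,.029,-2.5)"
```

```text
t 17.42 pos [ 0.5665 -0.005   0.0963] yaw -2.49 F [1.253  0.4068 0.0765] w 0.019 shift [0.0007 0.0036 0.0673] spin 0.0002
```

```bash
python3 -m creep '[[1,0,0.0035,0.01,0],[1,0,0.0035,0.025,0],[1,0,0.0035,0.037,0],[1,0,0.0035,0.045,0],[1,0,0.0035,0.047,0]]' | grep -E "^tcp|wrist"; python3 -m creep '[[1,0,0,0.003,0],[1,0,0,0.005,0],[1,0,0,0.007,0],[1,0,0,0.009,0],[1,0,0,0.01,0]]' | grep -E "^tcp|wrist"
```

```text
tcp_pos: [0.5698, -0.0054, 0.0488]
wrist_force: [-2.0, -0.2, 1.6]
tcp_pos: [0.5707, -0.0068, 0.0412]
wrist_force: [-4.4, -2.9, 7.4]
```

```bash
python3 -m creep '[[1,0,0,0.002,0],[1,0,0,0.004,0],[1,0,0,0.006,0],[1,0,0,0.007,0],[1,0,0,0.007,0]]' | grep -E "^tcp|wrist"; python3 -m creep '[[1,0,0,0.001,0],[1,0,0,0.0025,0],[1,0,0,0.0035,0],[1,0,0,0.0035,0],[1,0,0,0.0035,0]]' | grep -E "^tcp|wrist"
```

```text
tcp_pos: [0.5706, -0.0072, 0.0341]
wrist_force: [-4.6, -3.8, 6.7]
tcp_pos: [0.5706, -0.0073, 0.0307]
wrist_force: [-4.0, -4.2, 5.9]
```

```bash
python3 -m creep '[[1,0,0,0.0005,0],[1,0,0,0.001,0],[1,0,0,0.0015,0],[1,0,0,0.0015,0],[1,0,0,0.0015,0]]' | grep -E "^tcp|wrist"; python3 -m creep '[[1,0,0,0.0005,0],[1,0,0,0.001,0],[1,0,0,0.0015,0],[1,0,0,0.0015,0],[1,0,0,0.0015,0]]' | grep -E "^tcp|wrist"
```

```text
tcp_pos: [0.5706, -0.0073, 0.0293]
wrist_force: [-3.8, -3.7, 6.2]
tcp_pos: [0.5706, -0.0073, 0.0277]
wrist_force: [-3.2, -3.4, 5.8]
```

```bash
python3 -m creep '[[1,0,0,0.0005,0],[1,0,0,0.001,0],[1,0,0,0.0015,0],[1,0,0,0.0015,0],[1,0,0,0.0015,0]]' | grep -E "^tcp|wrist"; python3 -m creep '[[1,0,0,0.0005,0],[1,0,0,0.001,0],[1,0,0,0.0015,0],[1,0,0,0.0015,0],[1,0,0,0.0015,0]]' | grep -E "^tcp|wrist"; python3 -c "
from h import *
from station import env
w=env.read_camera('wrist');np.savez('wrist7.npz',**w);s=env.read_camera('scene');np.savez('scene7.npz',**s)
w0=dict(np.load('scene0.npz'))
h=lambda p:cv2.inRange(cv2.cvtColor(p,cv2.COLOR_BGR2HSV),(5,120,60),(18,255,255))
for c in(w0,s):
  k=h(c['pixels'])[225:245,215:310]
  print([ (int(x+215),round(float(np.where(k[:,x])[0].mean()+225),1),int(k[:,x].sum()//255)) for x in range(0,95,6) if k[:,x].any()])
"
```

```text
tcp_pos: [0.5706, -0.0073, 0.0268]
wrist_force: [-4.9, -3.7, 9.9]
tcp_pos: [0.5705, -0.0073, 0.0264]
wrist_force: [-9.9, -3.3, 21.6]
[(233, 240.0, 9), (239, 239.5, 10), (245, 239.5, 10), (251, 239.0, 11), (257, 238.0, 9), (263, 238.0, 13), (269, 236.7, 9), (275, 234.0, 3)]
[(227, 238.5, 4), (233, 240.0, 9), (239, 240.0, 9), (257, 237.5, 10), (263, 238.0, 13), (269, 236.9, 10)]
```

Both stands are now carrying the tool (force step at TCP z 0.0268), so it is level in the hand. Next I'll lift and go past the clip to view it with the wrist camera.

```bash
python3 -m creep '[[1,0,0,-0.01,0],[1,0,0,-0.04,0],[1,0,0,-0.08,0],[1,0,0,-0.12,0],[1,0,0,-0.16,0]]' >/dev/null; python3 -m creep '[[1,-0.03,0.001,0,-0.02],[1,-0.07,0.002,0,-0.04],[1,-0.11,0.003,0,-0.07],[1,-0.15,0.004,0,-0.1],[1,-0.19,0.006,0,-0.115]]' | grep -E "^tcp|wrist"; python3 -c "
from h import *
c=dict(np.load('wrist7.npz'));g=cv2.cvtColor(c['pixels'],cv2.COLOR_BGR2GRAY)
print(g[0:60,278].tolist())
go(.6,-.415,.19,4.1)"
```

```text
tcp_pos: [0.5689, -0.1972, 0.185]
wrist_force: [-0.1, -0.0, -0.8]
[173, 173, 174, 175, 175, 176, 176, 177, 177, 178, 176, 175, 176, 176, 177, 178, 179, 179, 180, 179, 180, 181, 182, 182, 182, 183, 184, 183, 184, 184, 184, 185, 185, 186, 186, 187, 188, 188, 189, 188, 189, 189, 189, 189, 190, 190, 191, 191, 192, 192, 193, 193, 194, 194, 193, 194, 195, 194, 194, 195]
t 21.68 pos [ 0.5689 -0.1972  0.185 ] yaw 4.2 F [-0.067  -0.0453 -0.7702] w 0.0189 shift [-0.2195  0.0151 -0.0049] spin 0.0018
```

```bash
python3 -m creep '[[1,-0.04,0.003,-0.005,0],[1,-0.08,0.006,-0.005,0],[1,-0.12,0.009,-0.005,0],[1,-0.16,0.012,-0.005,0],[1,-0.2,0.015,-0.005,0]]' >/dev/null; python3 -m creep '[[1,-0.01,0,0,0],[1,-0.015,0,0,0],[1,-0.015,0,0,0],[1,-0.015,0,0,0],[1,-0.015,0,0,0]]' | grep -E "^tcp|wrist"; python3 -c "
from h import *
from station import env
w=env.read_camera('wrist');np.savez('wrist8.npz',**w)
go(.6,-.415,.19,4.1)
im=w['pixels'][0:260,190:390];o=cv2.resize(im,None,fx=4,fy=2.3,interpolation=2)
for x in range(190,390,10):cv2.putText(o,str(x),((x-190)*4,10),0,.35,(0,0,255));cv2.line(o,((x-190)*4+2,10),((x-190)*4+2,16),(0,0,255))
for y in range(20,260,20):cv2.putText(o,str(y),(0,int(y*2.3)+4),0,.35,(0,0,255))
cv2.imwrite('pics/w8.png',o)"
```

```text
tcp_pos: [0.5999, -0.406, 0.1889]
wrist_force: [0.8, 1.0, -1.3]
t 22.57 pos [ 0.5999 -0.4061  0.1891] yaw 4.25 F [-0.1356  0.5939 -0.8186] w 0.0186 shift [-0.0089 -0.0005 -0.0009] spin 0.0027
```

View pics/w8.png

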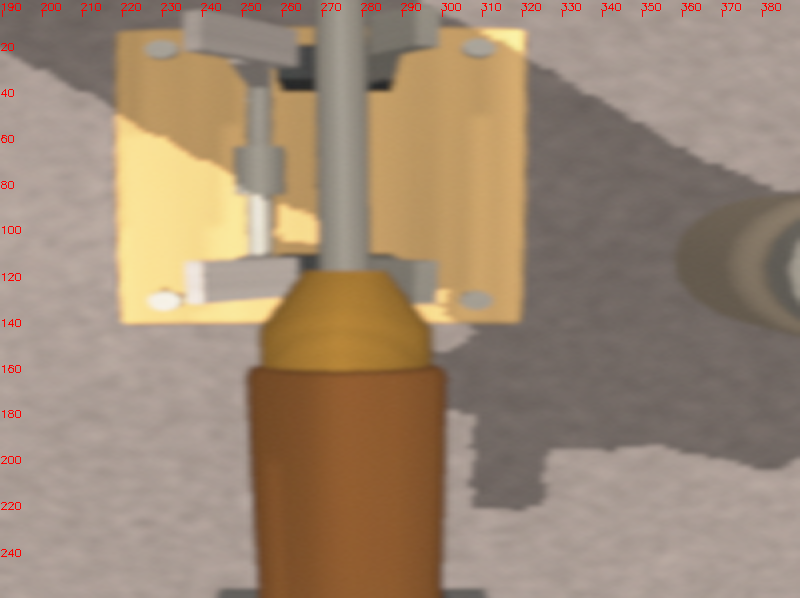

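The wrist crop shows the clip base with corners (220,140), (321,140), (321.5,13) and (219,13.5). The forks are at rows 20 and 120 and the jaw bar at column 254. The tool axis is at column 276 and the handle front at row 160.

```bash
python3 -c "
from h import *
w=dict(np.load('wrist8.npz'));T=np.array([.5999,-.4061,.1891])
q=fishcast(w,[(220.2,140.4),(320.8,140.4),(321.5,13),(219.2,13.5)],.012);print(q[:,:2],q.mean(0),[np.linalg.norm(q[i]-q[i-1]) for i in range(4)])
for i,j in((0,1),(3,2)):
  d=q[j]-q[i];print(np.degrees(np.arctan2(d[1],d[0])))
x=np.array([-.0741,.997,0]);y=np.array([.997,.0741,0])
c=q.mean(0);print('clip in tool frame from TCP',(c-T)@x,(c-T)@y)
a=T[2]+.018
for k in(.056,.058,.06,.062,.064):print(k,fish(w,T+[0,0,.028]+x*k))
print('axis lateral', [( fishcast(w,[(276.6,165)],a+.0)-T)@y,(fishcast(w,[(275.75,80)],a)-T)@y])
# fork wall face estimate: near fork inner edges
for col in(264,291,300):print(col,(fishcast(w,[(col,116)],.09)-T)@x,(fishcast(w,[(col,116)],.09)-c)@y)
"
```

```text
[[ 0.5393 -0.3667]
 [ 0.6387 -0.3595]
 [ 0.6288 -0.2317]
 [ 0.53   -0.2388]] [ 0.5842 -0.2992  0.012 ] [np.float64(0.1282762287600202), np.float64(0.09962024190657802), np.float64(0.1282027383851549), np.float64(0.09898259423071797)]
4.132434794635151
4.088842420563434
clip in tool frame from TCP 0.10776169475989822 -0.007719053159317797
0.056 [279.2032 174.3474]
0.058 [279.2155 168.9186]
0.06 [279.2276 163.4509]
0.062 [279.2395 157.9471]
0.064 [279.2512 152.41  ]
axis lateral [array([-0.001]), array([-0.0013])]
264 [0.071] [-0.0028]
291 [0.071] [0.017]
300 [0.071] [0.0236]
```

```bash
python3 -m creep '[[1,0.02,-0.002,0,0.002],[1,0.05,-0.003,0,0.002],[1,0.08,-0.0045,0,0.002],[1,0.1,-0.0055,0.005,0.002],[1,0.107,-0.0055,0.02,0.002]]' >/dev/null; python3 -m creep '[[1,0,0,0.03,0],[1,0,0,0.055,0],[1,0,0,0.07,0],[1,0,0,0.075,0],[1,0,0,0.075,0]]' | grep -E "^tcp|wrist"; python3 -c "
from h import *
go(.585,-.3002,.057,4.1)"
```

```text
tcp_pos: [0.5851, -0.3006, 0.0925]
wrist_force: [0.3, 0.5, -0.5]
t 23.4 pos [ 0.5851 -0.3006  0.0925] yaw 4.07 F [ 0.2995  0.5062 -0.5049] w 0.0186 shift [0.0003 0.     0.0355] spin -0.0006
```

```bash
python3 -m creep '[[1,0,0,0.005,0],[1,0,0,0.011,0],[1,0,0,0.017,0],[1,0,0,0.023,0],[1,0,0,0.028,0]]' | grep -E "^tcp|wrist"; python3 -m creep '[[1,0,0,0.001,0],[1,0,0,0.003,0],[1,0,0,0.005,0],[1,0,0,0.006,0],[1,0,0,0.006,0]]' | grep -E "^tcp|wrist"
```

```text
tcp_pos: [0.5857, -0.3027, 0.0655]
wrist_force: [0.3, 0.4, -0.6]
tcp_pos: [0.5856, -0.3026, 0.0596]
wrist_force: [-0.0, -0.3, -0.8]
```

```bash
python3 -m creep '[[1,0.001,0,0,0],[1,0.002,0,0.001,0],[1,0.002,-0.0005,0.002,0],[1,0.002,-0.0005,0.003,0],[1,0.002,-0.0005,0.003,0]]' | grep -E "^tcp|wrist"; python3 -m creep '[[1,0,0,0.0005,0],[1,0,0,0.001,0],[1,0,0,0.0015,0],[1,0,0,0.0015,0],[1,0,0,0.0015,0]]' | grep -E "^tcp|wrist"
```

```text
tcp_pos: [0.5856, -0.3005, 0.0569]
wrist_force: [0.3, 0.7, -0.2]
tcp_pos: [0.5857, -0.3006, 0.0558]
wrist_force: [1.3, 0.7, 4.1]
```

```bash
python3 -m creep '[[0.9,0,0,0,0],[0.8,0,0,0,0],[0.7,0,0,0,0],[0.6,0,0,0,0],[0.5,0,0,0,0]]' | grep -E "^tcp|wrist|width"; python3 -m creep '[[0.5,0,0,-0.005,0],[0.5,0,0,-0.02,0],[0.5,0,0,-0.04,0],[0.5,0,0,-0.06,0],[0.5,0,0,-0.07,0]]' | grep -E "^tcp|wrist|width"; python3 -c "
from h import *
from station import env
w=env.read_camera('wrist');s=env.read_camera('side');np.savez('side9.npz',**s);np.savez('wrist9.npz',**w)
go(.585,-.3,.1,4.1)
x=np.array([-.0715,.9974,0]);m=np.array([.5852,-.2991,.075])
print([fish(w,m+x*k) for k in(.06,.125)],[proj(s,m+x*k) for k in(-.06,.06,.125)])
k=cv2.inRange(cv2.cvtColor(s['pixels'],cv2.COLOR_BGR2HSV),(3,150,40),(14,255,255))[300:400,310:410]
n,l,st,ce=cv2.connectedComponentsWithStats(k);print(st[1:][st[1:,4]>20],ce[1:][st[1:,4]>20])
g=cv2.cvtColor(w['pixels'],cv2.COLOR_BGR2HSV)
for v in (20,60,100,130,160,180,200,220):print(v,g[v,262:296:3,1].tolist())
"
```

```text
tcp_pos: [0.5839, -0.3008, 0.0545]
wrist_force: [-0.3, 0.7, 0.8]
width: 0.0421
tcp_pos: [0.5859, -0.3014, 0.1278]
wrist_force: [0.4, -0.3, 0.9]
width: 0.0428
t 26.0 pos [ 0.5865 -0.3016  0.1277] yaw 3.95 F [ 0.0793 -0.2093  0.3042] w 0.0427 shift [ 0.0017 -0.0015  0.0277] spin -0.0026
[array([277.1208, 133.2837]), array([276.9155,  26.2289])] [array([375.5248, 379.3483]), array([355.5107, 328.7688]), array([345.7288, 304.0483])]
[] []
20 [29, 32, 32, 28, 32, 30, 32, 30, 29, 29, 32, 30]
60 [31, 32, 29, 32, 29, 28, 29, 32, 28, 33, 31, 31]
100 [32, 31, 31, 28, 28, 29, 33, 32, 30, 30, 31, 29]
130 [130, 175, 179, 178, 175, 176, 179, 176, 178, 162, 122, 121]
160 [162, 170, 170, 170, 171, 170, 171, 171, 173, 171, 121, 27]
180 [166, 173, 171, 173, 172, 172, 172, 172, 171, 170, 144, 121]
200 [148, 173, 173, 169, 168, 170, 168, 170, 172, 167, 137, 119]
220 [76, 171, 170, 171, 169, 168, 169, 171, 169, 172, 135, 121]
```

```bash
python3 -m creep '[[1,0.002,-0.0015,0,-0.002],[1,0.002,-0.0015,0,-0.002],[1,0.002,-0.0015,0,-0.002],[1,0.002,-0.0015,0,-0.002],[1,0.002,-0.0015,0.005,-0.002]]' 40 | grep -E "^tcp|wrist|width"; python3 -m creep '[[1,0,0,0.01,0],[1,0,0,0.02,0],[1,0,0,0.027,0],[1,0,0,0.03,0],[1,0,0,0.032,0]]' | grep -E "^tcp|wrist|width"
```

```text
tcp_pos: [0.5836, -0.2989, 0.1202]
wrist_force: [0.5, 0.2, -0.6]
width: 0.0001
tcp_pos: [0.5827, -0.2984, 0.0868]
wrist_force: [0.0, -0.0, -0.3]
width: -0.0003
```

```bash
python3 -m creep '[[1,-0.001,0.002,0,0],[1,-0.001,0.002,0.002,0],[1,-0.001,0.002,0.003,0],[1,-0.001,0.002,0.004,0],[1,-0.001,0.002,0.005,0]]' | grep -E "^tcp|wrist|width"; python3 -m creep '[[1,0,0,0.001,0],[1,0,0,0.002,0],[1,0,0,0.003,0],[1,0,0,0.004,0],[1,0,0,0.005,0]]' | grep -E "^tcp|wrist|width"
```

```text
tcp_pos: [0.5858, -0.2997, 0.0837]
wrist_force: [-1.6, 1.4, 7.8]
width: 0.0004
tcp_pos: [0.5881, -0.2998, 0.0809]
wrist_force: [0.3, 1.9, 11.2]
width: 0.0004
```

```bash
python3 -m creep '[[1,0,-0.001,0.001,0],[1,0,-0.002,0.002,0],[1,0,-0.003,0.003,0],[1,0,-0.003,0.004,0],[1,0,-0.003,0.005,0]]' | grep -E "^tcp|wrist|width|rot"; python3 -m creep '[[1,0,0,0.001,0],[1,0,0,0.002,0],[1,0,0,0.003,0],[1,0,0,0.004,0],[1,0,0,0.005,0]]' | grep -E "^tcp|wrist|width"
```

```text
tcp_pos: [0.5874, -0.3003, 0.0771]
eef_rot: [[-0.072, 0.997, 0.009], [0.997, 0.072, -0.003], [-0.003, 0.009, -1.0]]
wrist_force: [3.4, 0.3, 9.9]
width: 0.0005
tcp_pos: [0.5829, -0.3, 0.0688]
wrist_force: [-0.1, 0.6, -0.4]
width: 0.0001
```

```bash
python3 -m creep '[[1,0,0.001,0.002,0],[1,0,0.002,0.004,0],[1,0,0.002,0.005,0],[1,0,0.002,0.006,0],[1,0,0.002,0.007,0]]' | grep -E "^tcp|wrist|width"; python3 -m creep '[[1,0,0,0.001,0],[1,0,0,0.002,0],[1,0,0,0.003,0],[1,0,0,0.003,0],[1,0,0,0.003,0]]' | grep -E "^tcp|wrist|width"
```

```text
tcp_pos: [0.584, -0.2995, 0.0605]
wrist_force: [0.6, -0.9, 0.1]
width: 0.0
tcp_pos: [0.5853, -0.2996, 0.0599]
wrist_force: [-2.4, 2.2, 10.0]
width: 0.0
```

```bash
python3 -m creep '[[1,0,0,0.001,0],[1,0,0,0.001,0],[1,0,0,-0.01,0],[1,0,0,-0.04,0],[1,0,0,-0.08,0]]' | grep -E "^tcp|wrist|width"; python3 -m creep '[[1,-0.03,0,-0.03,0],[1,-0.06,0,-0.06,0],[1,-0.09,0,-0.06,0],[1,-0.12,0,-0.06,0],[1,-0.12,0,-0.06,0]]' | grep -E "^tcp|wrist|width"; python3 -c "
from h import *
from station import env
S={n:env.read_camera(n) for n in('wrist','scene','side')}
x=np.array([-.0715,.9974,0]);yy=np.array([.9974,.0715,0]);m=np.array([.5842,-.2992,.05])
print(env.read_state()['t'])
for n,c in S.items():
  np.savez('F'+n+'.npz',**c);f=fish if n=='wrist' else proj
  print(n,[f(c,m+x*k) for k in(-.06,.06,.125)])
  k=cv2.inRange(cv2.cvtColor(c['pixels'],cv2.COLOR_BGR2HSV),(3,125,40),(14,255,255));cnt,_=cv2.findContours(k,0,2)
  for q in cnt:
    if cv2.contourArea(q)>25: print(cv2.minAreaRect(q),cv2.boundingRect(q))
"
```

```text
tcp_pos: [0.5816, -0.2984, 0.1355]
wrist_force: [0.8, 0.4, 0.8]
width: -0.0001
tcp_pos: [0.5902, -0.4284, 0.1993]
wrist_force: [-1.6, -1.2, 0.2]
width: 0.0002
30.3167
wrist [array([281.4101, 113.5795]), array([280.3977, -15.6872]), array([279.7535, -74.8693])]
((281.0, 57.5), (115.0, 22.0), 90.0) (270, 0, 23, 116)
scene [array([112.4   , 257.9873]), array([159.9709, 249.4266]), array([184.9411, 244.933 ])]
((137.17599487304688, 253.96798706054688), (5.008793354034424, 26.29616355895996), 79.69515228271484) (124, 250, 27, 9)
((276.10260009765625, 216.5419158935547), (23.600786209106445, 3.3331403732299805), 36.25383758544922) (267, 209, 20, 16)
side [array([373.5717, 384.0974]), array([354.0178, 334.0562]), array([344.4443, 309.556 ])]
```

The scene mask puts the handle within 1 px of the home pose (slope -10.3° against -10.2° expected), and the wrist view agrees. I'll hand in.

```bash
python3 -c "
from station import env
print(env.hand_in())"
```

```text
the job is handed in; nothing more can be done
None
```

The job is handed in: the point ran below the rim through the seam from left to right in one pass at about 3 cm/s. The handle then snapped past the jaw and measured level and home in the clip; jaw closure is inferred from that height, not seen.

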